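Load a filter into the third position of a click-stop filter wheel

ROBOT

A 7-joint arm with a two-finger parallel gripper is mounted at the origin on a cart in front of the work surface, level with it; the furniture and walls round the work are solid. World frame = base frame: x ahead of the robot, y to its left, z up, the work surface at z = 0. Lengths are in m, angles in rad, forces in N, time in s.
With the tool pointing down it reaches from about 0.35 to 0.9 m from the base axis. Payload 19.9 kg.
Tool frame: the origin (TCP) lies at the very end of the fingers, on their centre line; the grasp point (between the pads) lies 19 mm behind it; z points along the fingers, y is the line along which they close (so a half turn about z gives the same grasp; the last joint's range is limited). The gripper opens to 85 mm and grips with 20 to 120 N. Pads are 22 mm wide; open, the fingers measure 114 mm over their backs; the gripper's body (76 mm by 85 mm) begins 54 mm behind the grasp point. The pads swing forward as they close: fully open they stand 13 mm farther back than shut.
Start: joints at [-1.381, 0.417, -0.01, 1.614, 0.005, 1.111, -0.053], TCP at [0.144, 0.608, 0.231] pointing down, gripper open.
Joint ranges: [-2.81, 2.81], [-0.39, 2.02], [-1.27, 1.25], [0.06, 2.57], [-1.19, 4.33], [0.19, 2], [-2.82, 2.82]. Speed limits (rad/s): [1.89, 1.89, 2.39, 2.39, 3.01, 3.01, 3.01].

INTERFACE

Orientations are given as a rotation vector (axis times angle).
In Python, from station import manip, vision gives the robot as it stands.
- The arm moves only by the tool move_arm, never from a script. Its arguments are lists of equal length, an entry for each row: "delta_pos": the shift along the world's x, y, z in units of 30 mm (1.0 is 30 mm), a list of three; "dr": the turn, a rotation vector about the world's x, y, z in rad, a list of three; "gripper": the opening, from -1 (shut) to 1 (fully open). In form: {"delta_pos": [[tx, ty, tz], ...], "dr": [[wx, wy, wz], ...], "gripper": [gripper, ...]}. A call has 1 to 5 rows; each row shifts and turns the commanded pose from where the row before left it; what a row does not reach is not made up. A row lasts 1/10 s, in which the tool goes at most 50 mm and 8.59 degrees, less where a joint would pass 70% of its speed; a pose out of reach is approached as far as the arm can. A call is refused whole if a number of a shift passes 1 or a number of a turn 0.15, either way. A call with a gripper value outside its range is refused whole. The fingers move at their own pace and stop on an object; "newtons" is the grip in N (left out, the last holds). Time passes only in rows, so rows that do not move let the fingers close. It gives the time, the measured TCP pose, the force, the opening and the grip force at its end, in the units of the state.
- manip.state(): the state, without advancing time (a new reading comes with each control period).
- vision.grab_frame(name): name is "side" or "top"; returns a dict with "color" (400x640x3 uint8, red, green, blue), "depth" (400x640 float32, m along the optical axis (not along the pixel's ray), 0 where there is no reading), "fovy" (degrees; the focal length in pixels is half the picture's height over the tangent of half this angle, whatever the lens; pixels are square), "cx", "cy" (the principal point, pixels), "position" and "attitude" of the camera in the world. Camera axes: x right, y down, z forward; pixel columns grow to the right and rows downward; lengths in m; the calibration is good to about 2 mm. A picture is of the moment at which its call begins.
- manip.sign_off(): hands the job in; it is judged then, once.
The state is a dict: "clock": time; "qpos": joint angles; "dq": joint speeds; "tau": joint torques, N m; "tool_pos": TCP position; "ee_rot": TCP orientation; "contact_force": force on the tool from outside, world axes, zero at the start; "moment": the same for the moment, N m; "opening": opening from 0.0 (shut) to 1.0 (fully open); "gripper_force": force on a finger pad.
Only numpy, scipy, OpenCV 4.12 (cv2) and the standard library are available. Lean on these libraries where they do the work, as an engineer would, in place of code of your own. Each camera call takes 0.05 s, during which the arm holds its last target. There are 200 camera calls.

TASK

Load the loose blue filter into the empty third position of the filter wheel: turn the wheel by its knob, click by click, until its third stop (three dots) is engaged and the empty pocket stands in the loading notch, then lay the filter into that pocket so that it sits flat and fully home, and let go. The unit only stands on its rubber feet and must not be shoved or twisted round on the bench, so stop at once when the wheel meets its end stop; press the glass only gently, and leave the other things where they are.

Things in the scene. Friction and masses are not known exactly. Their poses are not given: they have to be found in the camera images.
- wheel_unit: Flat square aluminium housing 176x176 mm, cover top at z 34.5 mm, 2.2 kg, loose on rubber feet: some 18 N sideways or 0.9 N m of twist (less if lifted) moves it. Origin under its centre, on the wheel's vertical axis; its loading notch is on the -x side, z up. Inside turns a wheel with 6 pockets, 60 degrees apart, 60 mm from the axis. Only pocket 3 is empty; the others hold filters 8.5 mm high.
- knob_grip (a point): On the wheel's axis, 52 mm above the bench, at grip height of its knob; axes as the unit's, does not turn. Knob: black six-sided prism, 28 mm across flats, z 38 to 64 mm; at every stop one pair of flats faces the unit's +x and -x. Clockwise seen from above counts the stops up. The wheel's angle is not reported: it starts at stop 1 or 2.
- click_plunger (a point): Brass click plunger, +x side, 16 mm up. Its sprung ball holds the wheel at stops 60 degrees apart: resistance at the knob is 0.1 N m just off a stop, falls to 0 half way, then the wheel is drawn on to the next stop with a pull growing to 0.1. Let go, it snaps to the nearer stop. End stops: anticlockwise off stop 1 and clockwise off stop 6 it rises from 0.17 to 0.5 N m in 13 degrees, hard at 15.
- three_dots (a point): Cover mark of stop 3, three black dots 40 mm from the knob's axis. Marks of one to six dots stand clockwise round the knob, at 150, 90, 30, -30, -90, -150 degrees in the unit's xy plane (three dots at 30). The white line on the knob points at the mark of the stop engaged; at stop N pocket N is in the notch.
- load_seat (a point): Where the filter's underside centre must end: pocket floor in the notch, 60 mm from the axis, 19 mm up; axes as the unit's. Pocket: raised ring, inside 35, outside 43 mm, 4 mm deep, rim bevelled 1.4 mm, 1 mm play all round (readings may err as much). Notch in the cover (z 30.5 to 34.5): 46 mm wide in y, open to -x, ends 20 mm from the axis; fingers go in along x, opened 55 mm at most (knob).
- blue_filter: Round blue glass filter in a black ring, 33 mm diameter, 8 mm thick, 10 to 17 g, lying flat on a white card 2 mm thick; origin under its centre, z up. Hold only its upper half (fingertips 4 mm or more above its underside) to seat it in the pocket. The glass stands 30 N against the wheel.
- oil_bottle: small brown dropper bottle with black cap, 30x30x68 mm, standing; origin under its centre. Bystander, leave it alone.
- spare_ocular: black eyepiece standing on its wide end, 39 mm diameter, 46 mm high; origin under its centre. Bystander, leave it alone.
- objective_case: round screw-top case, cream with black cap, 36 mm diameter, 59 mm high, behind the wheel unit; origin under its centre. Bystander.
- coverslips: small white carton, 35x63x18 mm; origin under its centre. Bystander.
- forceps_b: steel forceps lying near the bench edge, 14x124x10 mm; origin under the centre. Bystander.
- marker: marker pen lying behind the wheel unit, 12x138x13 mm; origin under its centre. Bystander.
Things that resemble listed ones, but are neither listed nor needed, are in the scene too. Several things have the shape of the blue_filter; the one meant has the colours described above.

How it is judged:
At the end, for the whole second after the job is handed in: The filter lies released and at rest, flat within 4 degrees, in the empty pocket at the loading notch: underside centre within 3 mm of the loading seat horizontally and 1.5 mm in height (possible only with the wheel engaged at its third stop) (horizontal distance between blue_filter and load_seat below 0.003 m and z of blue_filter in the frame of load_seat between -0.002 and 0.0015 m and angle between the z axis of blue_filter and the z axis of wheel_unit, either way round below 0.07 rad and linear speed of blue_filter below 0.02 m/s and contact force between the fingers and blue_filter below 0.1 N); the robot touches nothing.
It fails at once if the wheel unit is shoved or twisted: its centre or its loading notch moves more than 15 mm (distance of any of wheel_unit, load_seat from where it was at the start of the episode above 0.015 m).
It fails at once if the filter is pressed into the wheel with more than 30 N (contact force between blue_filter and wheel_unit above 30 N).
It fails at once if a bystander is moved by more than 20 mm (distance of any of oil_bottle, spare_ocular, objective_case, coverslips, forceps_b, marker from where it was at the start of the episode above 0.02 m).
It also fails if it takes over 72 s, if anything falls off the work surface, if the arm or the gripper's body presses on something with over 40 N, if the wrist force passes 120 N, or if a joint passes its speed limit or range.

## Working session

There is one attempt and no reset: what is moved stays moved. The work goes in short steps, Python scripts to look and compute and a tool call to move; the robot and the scene stay as the last step left them, time stands still between calls to the robot, and variables do not carry over. Pictures are saved under pics/ and viewed, at most 10 in all, crops included, and the job is handed in when it is done.

Besides the shell and the picture viewer there is one more tool, called after "Request:" as a command line: name --argument value ..., lists and objects as JSON in quotes. move_arm: Moves the arm, as the interface text tells. Its arguments: {"type":"object","properties":{"delta_pos":{"type":"array","items":{"type":"array","items":{"type":"number"}}},"dr":{"type":"array","items":{"type":"array","items":{"type":"number"}}},"gripper":{"type":"array","items":{"type":"number"}},"newtons":{"type":"number"}},"required":["delta_pos","dr","gripper"]}

```bash
mkdir -p pics; ls; cat > h.py <<'E'
import numpy as np, cv2
from scipy.spatial.transform import Rotation as R
from station import manip, vision
def grab(n,save=None):
    f=vision.grab_frame(n)
    if save: cv2.imwrite('pics/'+save,f['color'][:,:,::-1]); np.savez('pics/'+save+'.npz',**f)
    return f
def att(f):
    a=np.array(f['attitude'],float)
    return a if a.shape==(3,3) else R.from_rotvec(a).as_matrix() if a.size==3 else R.from_quat(a).as_matrix()
def foc(f): return 200/np.tan(np.radians(float(f['fovy']))/2)
def ray(f,u,v): return att(f)@np.array([(u-f['cx'])/foc(f),(v-f['cy'])/foc(f),1])
def at_z(f,u,v,z):
    d=ray(f,u,v);p=np.array(f['position']);return p+d*(z-p[2])/d[2]
def dep(f,u,v,r=1):
    d=np.asarray(f['depth'])[v-r:v+r+1,u-r:u+r+1];return np.array(f['position'])+ray(f,u,v)*np.median(d[d>0])
def proj(f,P):
    c=(np.atleast_2d(P)-np.array(f['position']))@att(f);return c[:,:2]/c[:,2:]*foc(f)+np.array([f['cx'],f['cy']])
E
python3 - <<'E'
from h import *
for n in('top','side'):
    f=grab(n,n+'0.png');print(n,f['position'],f['attitude'],f['fovy'],f['cx'],f['cy'],{k:np.shape(v) for k,v in f.items()})
print(manip.state())
E
```

```text
pics
top [ 0.42673914 -0.08793174  1.31131916] [-2.16937425  2.18368007 -0.12761429] 43.496310861941595 313.8512516392662 203.53059901048502 {'color': (400, 640, 3), 'depth': (400, 640), 'fovy': (), 'cx': (), 'cy': (), 'position': (3,), 'attitude': (3,)}
side [0.7129471  0.69148964 0.9100074 ] [-0.23901972 -2.83663366  1.12439304] 44.65657779261364 320.1814640151729 200.51663799975768 {'color': (400, 640, 3), 'depth': (400, 640), 'fovy': (), 'cx': (), 'cy': (), 'position': (3,), 'attitude': (3,)}
{'clock': 0.1, 'qpos': array([-1.38052031,  0.41790944, -0.01031015,  1.61411064,  0.00469713,
        1.11069493, -0.05298861]), 'dq': array([ 3.42154408e-05, -2.19959500e-03, -4.06162605e-04, -4.81422130e-04,
        1.56581127e-03,  6.21930925e-04, -1.09543129e-03]), 'tau': array([ 2.89234769e-03, -8.65818572e+01,  6.81209173e-01, -4.35650468e+01,
        1.93351752e-02,  4.71727399e-03, -1.03425093e-04]), 'tool_pos': array([0.14349895, 0.60798418, 0.23072722]), 'ee_rot': array([-3.63214635e-01, -3.12047771e+00,  1.72393691e-03]), 'contact_force': array([ 0.25520987, -0.61950969,  0.83805323]), 'moment': array([-0.01299567, -0.01649831,  0.01346233]), 'gripper_force': 0.0, 'opening': 1.0016160847938462}
```

View pics/top0.png

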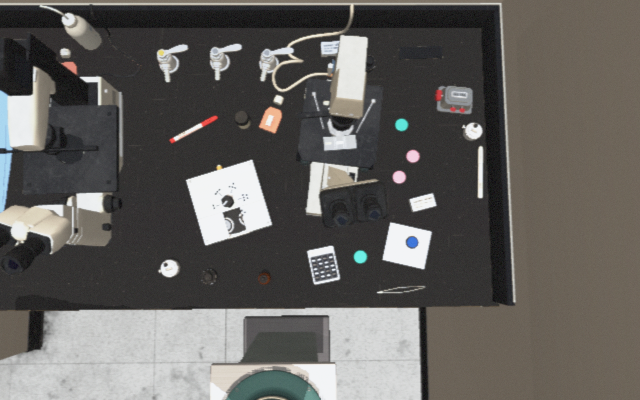

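View pics/side0.png

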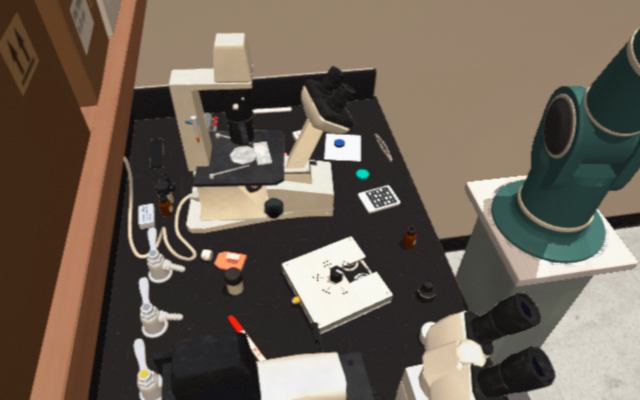

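```bash
python3 - <<'E'
from h import *
L=lambda n:dict(np.load(f'pics/{n}0.png.npz'))
t,s=L('top'),L('side')
a=cv2.resize(t['color'][150:255,175:285],None,fx=4,fy=4,interpolation=2)
b=cv2.resize(s['color'][230:335,275:400],None,fx=4,fy=4,interpolation=2)[:, :360]
c=cv2.resize(t['color'][215:275,375:440],None,fx=3,fy=3,interpolation=2)
im=np.zeros((600,800,3),np.uint8);im[:420,:440]=a;im[:420,440:]=b;im[420:600,:195]=c
d=cv2.resize(s['color'][125:165,315:375],None,fx=4,fy=4,interpolation=2);im[430:590,220:460]=d
cv2.imwrite('pics/crop0.png',im[:,:,::-1])
print(dep(t,412,242),dep(t,393,262),dep(t,200,180),dep(t,228,201,0),dep(t,355,205),dep(t,372,200), dep(t,350,190),dep(t,360,257))
# blue centroid both views
for f,n in((t,'t'),(s,'s')):
    h=cv2.cvtColor(f['color'],cv2.COLOR_RGB2HSV);m=((h[...,0]>105)&(h[...,0]<130)&(h[...,1]>130)&(h[...,2]>60)).astype(np.uint8)
    k=cv2.connectedComponentsWithStats(m)
    for i in range(1,k[0]):
        if k[2][i,4]>25: print(n,k[2][i],k[3][i])
E
```

```text
[ 0.45747863 -0.36267616  0.01067337] [ 0.40615    -0.31361851  0.00147093] [0.6190489  0.18295828 0.03561856] [0.56112258 0.10594887 0.0672442 ] [ 0.52812533 -0.18933018  0.28191   ] [ 0.53484131 -0.22045951  0.31396726] [ 0.55791566 -0.1784092   0.29356563] [ 0.41976641 -0.22696458  0.00973988]
t [407 237  11  10  86] [411.80232558 241.74418605]
s [335 140   9   6  45] [338.93333333 142.37777778]
```

View pics/crop0.png

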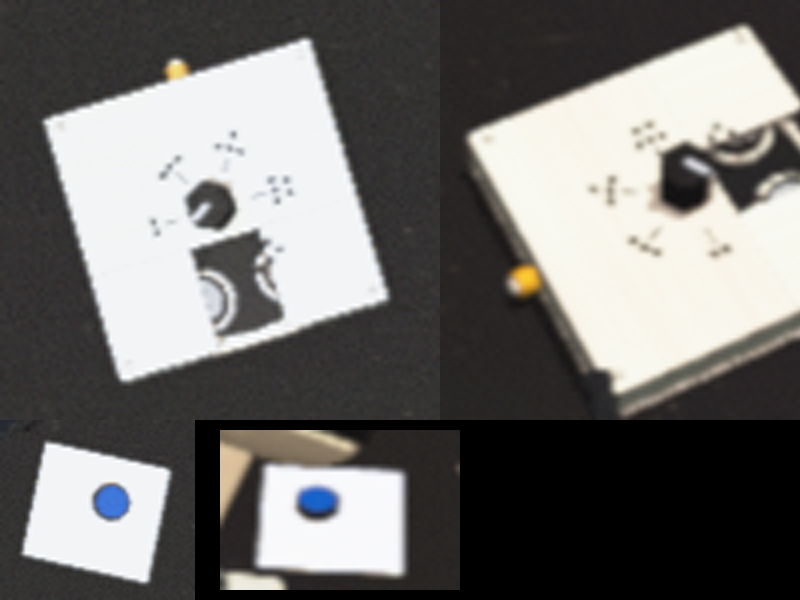

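```bash
cat >> h.py <<'E'
def rect(f,o,yaw,z,lim,ppm):
    # image of plane z in unit frame; up=+x, left=+y
    xs=np.linspace(lim,-lim,int(2*lim*ppm)); X,Y=np.meshgrid(xs,xs,indexing='ij')
    c,s_=np.cos(yaw),np.sin(yaw)
    P=np.stack([o[0]+c*X-s_*Y,o[1]+s_*X+c*Y,np.full_like(X,z)],-1).reshape(-1,3)
    uv=proj(f,P).astype(np.float32).reshape(*X.shape,2)
    return cv2.remap(f['color'],uv[...,0],uv[...,1],cv2.INTER_CUBIC)
E
python3 - <<'E'
from h import *
L=lambda n:dict(np.load(f'pics/{n}0.png.npz'))
t,s=L('top'),L('side')
for f,n in((t,'top'),(s,'side')):
    d=f['depth'];v,u=np.mgrid[:400,:640]
    C=np.stack([(u-f['cx'])/foc(f),(v-f['cy'])/foc(f),np.ones_like(u)],-1)*d[...,None]
    P=C@att(f).T+f['position']
    m=(abs(P[...,2]-.035)<.006)&(abs(P[...,0]-.56)<.15)&(abs(P[...,1]-.105)<.15)&(f['color'].min(-1)>150)
    k=cv2.connectedComponentsWithStats(m.astype(np.uint8));i=1+np.argmax(k[2][1:,4])
    uv=np.argwhere(k[1]==i)[:,::-1]
    Q=np.array([at_z(f,a,b,.0345)[:2] for a,b in uv])
    r=cv2.minAreaRect((Q*1000).astype(np.float32));print(n,r,np.median(P[m][:,2]))
    m2=(P[...,2]>.05)&(P[...,2]<.075)&(np.hypot(P[...,0]-.56,P[...,1]-.105)<.03)
    print('knob',P[m2].mean(0),m2.sum(),np.median(P[m2][:,2]))
# blue triangulate
d1=ray(t,411.8,241.74);d2=ray(s,338.93,142.38)
A=np.stack([d1,-d2],1);x=np.linalg.lstsq(A,s['position']-t['position'],rcond=None)[0]
p1=t['position']+d1*x[0];p2=s['position']+d2*x[1];print('filter',p1,p2)
E
```

```text
top ((562.5996704101562, 110.613037109375), (175.85678100585938, 175.74256896972656), 17.051591873168945) 0.033959630434126975
knob [0.56192648 0.11017533 0.06273512] 118 0.06348554931079553
side ((561.305908203125, 113.50376892089844), (176.79037475585938, 176.94775390625), 17.028947830200195) 0.03534268090262771
knob [0.56142642 0.11702202 0.06283439] 177 0.0643078263199709
filter [ 0.4582234  -0.36276881  0.0078515 ] [ 0.45568347 -0.36194765  0.00761701]
```

```bash
python3 - <<'E'
from h import *
L=lambda n:dict(np.load(f'pics/{n}0.png.npz'))
t,s=L('top'),L('side')
y=np.radians(17.05)
o1,o2=(.5626,.1106),(.5613,.1135)
im=np.vstack([np.hstack([rect(t,o1,y,.0345,.095,2100),rect(s,o2,y,.0345,.095,2100)])[100:],np.hstack([rect(t,o1,y,.064,.03,6600),rect(s,o2,y,.064,.03,6600)])[:250]])
print(im.shape);cv2.imwrite('pics/rect0.png',im[:600,:800,::-1])
E
```

```text
Traceback (most recent call last):
ValueError: all the input array dimensions except for the concatenation axis must match exactly, but along dimension 1, the array at index 0 has size 798 and the array at index 1 has size 792
```

```bash
python3 - <<'E'
from h import *
L=lambda n:dict(np.load(f'pics/{n}0.png.npz'))
t,s=L('top'),L('side')
y=np.radians(17.05)
o1,o2=(.5626,.1106),(.5613,.1135)
rs=lambda i:cv2.resize(i,(400,400))
im=np.vstack([np.hstack([rs(rect(t,o1,y,.0345,.095,2100)),rs(rect(s,o2,y,.0345,.095,2100))])[100:],np.hstack([rs(rect(t,o1,y,.064,.025,6600)),rs(rect(s,o2,y,.064,.025,6600))])[60:350]])
print(im.shape);cv2.imwrite('pics/rect0.png',im[:600,:800,::-1])
E
```

```text
(590, 800, 3)
```

View pics/rect0.png

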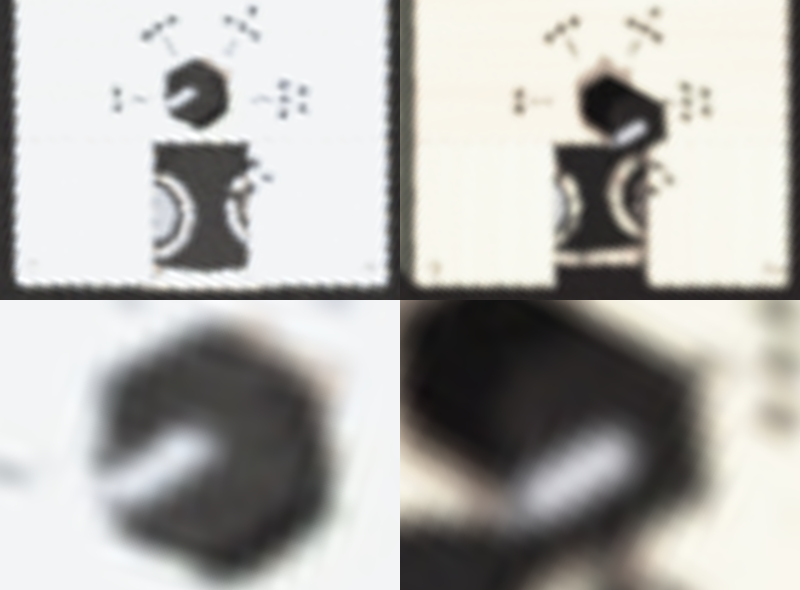

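```bash
python3 - <<'E'
from h import *
H=np.full((18,32),-1.)
for n in('top','side'):
    f=grab(n,n+'1.png')
    d=f['depth'];v,u=np.mgrid[:400,:640]
    P=np.stack([(u-f['cx'])/foc(f),(v-f['cy'])/foc(f),np.ones_like(u)],-1)*d[...,None]@att(f).T+f['position']
    i=((P[...,0])/.05).astype(int);j=np.floor((P[...,1]+.8)/.05).astype(int)
    ok=(d>0)&(i>=0)&(i<18)&(j>=0)&(j<32)
    np.maximum.at(H,(i[ok],j[ok]),P[...,2][ok])
print('y(cm)  ',' '.join('%4d'%(-80+5*j) for j in range(31,-1,-1)))
for i in range(17,4,-1): print('x%3d'%(5*i),'  ',' '.join('%4d'%(100*H[i,j]) if H[i,j]>-.5 else '   .' for j in range(31,-1,-1)))
t=dict(np.load('pics/top1.png.npz'));t0=dict(np.load('pics/top0.png.npz'))
a=rect(t,(.5626,.1106),.2976,.05,.09,2000).astype(int);b=rect(t0,(.5626,.1106),.2976,.05,.09,2000);print('change',abs(a-b).max(),manip.state()['clock'])
E
```

```text
y(cm)     75   70   65   60   55   50   45   40   35   30   25   20   15   10    5    0   -5  -10  -15  -20  -25  -30  -35  -40  -45  -50  -55  -60  -65  -70  -75  -80
x 85       .    1    .    .    .   64   67   70   74   75   74   68   70   67   65   62   60   58   21   37    3    0    0    0    3    4    4   35    .    .    .    .
x 80       .    1    1    .    0   59   59   59   59   59   59   59   59   59   59   59   59   58   55   38   37   16    0    0    4    5    4   35    .    .    .    .
x 75       .    1    1    .    .   17   46   46   17   16    0    1    1    0    6    3    2   17   45   45   37   17    1    1   70    4    4   34    .    .    .    .
x 70       .    1    1    .    .   17   46   46   17   17    1    1    0    0    0    0    0   28   45   45   39   17    0    0   79    0    3   34    .    .    .    .
x 65       .    1    1    .   17   28   37   37   29   28    0    0    0    3    4    4    0   17   45   45   17   16    0    1   84    0    1   33    .    .    .    .
x 60       .    1    1    .   17   29   37   37   29   28    0    4    4    4    4    3    0
[... 565 characters left out ...]
   .    .    .
x 40       .    0    0    0    0   42   42   42   33    0    4    3    0    0    0    0    0    1    1    1    1    0    1    1   82    0    0   32    .    .    .    .
x 35       .    0    0    0    0    0   40   40    0    0    3    3    4    4    0    7    0    1    2    1    0    0    0    1   81    0    0   32    .    .    .    .
x 30       .    .    0    0    0    0    0    0    0    0    0    0    0    0    0    0    0    0    0    0    0    1    1    0   81    0    0   31    .    .    .    .
x 25       .    .    0    0    0    0    0    0    0    0    0    0    0    0    0    0    0    0    0    0    0    0    0    0   80    0    0   31    .    .    .    .
change 10 0.2
```

```bash
python3 - <<'E'
from h import *
for n in('top','side'):
    f=dict(np.load(f'pics/{n}1.png.npz'))
    d=f['depth'];v,u=np.mgrid[:400,:640]
    P=np.stack([(u-f['cx'])/foc(f),(v-f['cy'])/foc(f),np.ones_like(u)],-1)*d[...,None]@att(f).T+f['position']
    m=(d>0)&(P[...,2]>.3)&(P[...,1]<-.35)&(P[...,1]>-.5)&(P[...,0]>.2)&(P[...,0]<.8)
    print(n,m.sum()); 
    if m.sum(): print(u[m].min(),u[m].max(),v[m].min(),v[m].max(),P[m].min(0),P[m].max(0),f['color'][m][:3], f['color'][m].mean(0))
E
```

```text
top 45495
516 639 0 399 [ 0.21763649 -0.41757031  0.56058953] [ 0.76023299 -0.41249494  0.8491113 ] [[104  97  85]
 [105  97  87]
 [106 100  87]] [107.35975382  98.91930981  88.01806792]
side 0
```

```bash
python3 - <<'E'
from h import *
s=dict(np.load('pics/side1.png.npz'));t=dict(np.load('pics/top1.png.npz'))
for z in(.3,.4,.5,.6,.7): 
    P=[[.45,-.415,z],[.7,-.415,z]];q=proj(s,P);print(z,q.round(),[ (dep(s,int(a),int(b)).round(2)) for a,b in q if 2<a<637 and 2<b<397])
print([(u,dep(t,u,200).round(3)) for u in(508,512,516,520,540,600)])
E
```

```text
0.3 [[342.  39.]
 [242.  46.]] [array([ 0.41, -0.58,  0.21]), array([ 0.7 , -0.14,  0.45])]
0.4 [[344.  -1.]
 [238.   6.]] [array([ 0.7 , -0.58,  0.32])]
0.5 [[347. -45.]
 [233. -39.]] []
0.6 [[350. -96.]
 [227. -92.]] []
0.7 [[ 353. -155.]
 [ 221. -153.]] []
[(508, array([ 0.556, -0.581,  0.103])), (512, array([ 0.554, -0.585,  0.117])), (516, array([ 0.552, -0.584,  0.141])), (520, array([ 0.549, -0.585,  0.162])), (540, array([ 0.5  , -0.414,  0.621])), (600, array([ 0.485, -0.415,  0.762]))]
```

Request:
move_arm --delta_pos '[[0.28,-1,0],[0.28,-1,0],[0.28,-1,0],[0.28,-1,0],[0.28,-1,0]]' --dr '[[0,0,0],[0,0,0],[0,0,0],[0,0,0],[0,0,0]]' --gripper '[1,1,1,1,1]' --newtons 20

```text
clock: 0.7
tool_pos: [0.1858, 0.4569, 0.2311]
ee_rot: [0.363, 3.121, -0.0]
contact_force: [0.0, 0.8, 0.5]
opening: 1.002
gripper_force: 0.0
```

Request:
move_arm --delta_pos '[[0.28,-1,0],[0.28,-1,0],[0.28,-1,0],[0.28,-1,0]]' --dr '[[0,0,0],[0,0,0],[0,0,0],[0,0,0]]' --gripper '[1,1,1,1]'

```text
clock: 1.1
tool_pos: [0.2193, 0.337, 0.2312]
ee_rot: [-0.363, -3.12, -0.0]
contact_force: [0.7, 0.5, 0.0]
opening: 0.997
gripper_force: 0.0
```

Request:
move_arm --delta_pos '[[0.93,-0.92,0],[0.93,-0.92,0],[0.93,-0.92,0],[0.93,-0.92,0],[0.93,-0.92,0]]' --dr '[[0,0,0],[0,0,0],[0,0,0],[0,0,0],[0,0,0]]' --gripper '[1,1,1,1,1]'

```text
clock: 1.6
tool_pos: [0.3596, 0.1989, 0.2315]
ee_rot: [0.363, 3.12, 0.001]
contact_force: [0.1, 1.0, -0.4]
opening: 0.995
gripper_force: 0.0
```

```bash
python3 - <<'E'
from h import *
t=grab('top','top2.png');t0=dict(np.load('pics/top0.png.npz'))
a=rect(t,(.5626,.1106),.2976,.064,.018,4000).astype(int);b=rect(t0,(.5626,.1106),.2976,.064,.018,4000).astype(int);print('change',abs(a-b).mean(),abs(a-b).max())
# line angle about knob: bright pixels on dark top
g=a.mean(-1);print((g>130).sum())
ys,xs=np.nonzero(g>110);X=.018-ys/4000;Y=.018-xs/4000;k=np.hypot(X,Y)<.0125
c=np.cov(X[k],Y[k]);w,V=np.linalg.eigh(c);print(X[k].mean(),Y[k].mean(),np.degrees(np.arctan2(V[1,1],V[0,1])),w)
E
```

```text
change 1.1950713734567902 8
11312
-0.0021153072946582447 0.0055472429638138985 138.1418945039993 [1.27838497e-05 1.64678551e-05]
```

Request:
move_arm --delta_pos '[[0.964,-0.414,-0.53],[0.964,-0.414,-0.53],[0.964,-0.414,-0.53],[0.964,-0.414,-0.53],[0.964,-0.414,-0.53]]' --dr '[[0,0,0.076],[0,0,0.076],[0,0,0.076],[0,0,0.076],[0,0,0.076]]' --gripper '[1,1,1,1,1]'

```text
clock: 2.15
tool_pos: [0.5043, 0.1377, 0.1509]
ee_rot: [0.238, -3.132, 0.0]
contact_force: [0.8, 1.4, 1.6]
opening: 0.997
gripper_force: 0.0
```

Request:
move_arm --delta_pos '[[0.964,-0.414,-0.53],[0.964,-0.414,-0.53],[0,0,0],[0,0,0]]' --dr '[[0,0,0.076],[0,0,0.076],[0,0,0],[0,0,0]]' --gripper '[0.3,0.3,0.3,0.3]'

```text
clock: 2.55
tool_pos: [0.5609, 0.1129, 0.1193]
ee_rot: [0.467, -3.105, 0.001]
contact_force: [-0.6, 0.5, 0.4]
opening: 0.652
gripper_force: 0.0
```

```bash
python3 - <<'E'
from h import *
s=manip.state();M=R.from_rotvec(s['ee_rot']).as_matrix();print(s['tool_pos'],np.degrees(np.arctan2(M[1,1],M[0,1])),M[:,2],s['qpos'],s['opening'])
t=grab('top','top3.png');f=grab('side','side3.png')
im=np.hstack([cv2.resize(t['color'][130:270,160:300],(400,400),interpolation=2),cv2.resize(f['color'][190:340,270:420],(400,400),interpolation=2)])
cv2.imwrite('pics/c3.png',im[:,:,::-1])
E
```

```text
[0.56094354 0.11287156 0.11932008] 107.11313172180664 [-1.16487295e-03 -6.35721598e-04 -9.99999119e-01] [-0.52500772  0.47609426  0.34759589  1.85214587 -0.2087863   0.85020826
  1.79509942] 0.65232025837358
```

View pics/c3.png

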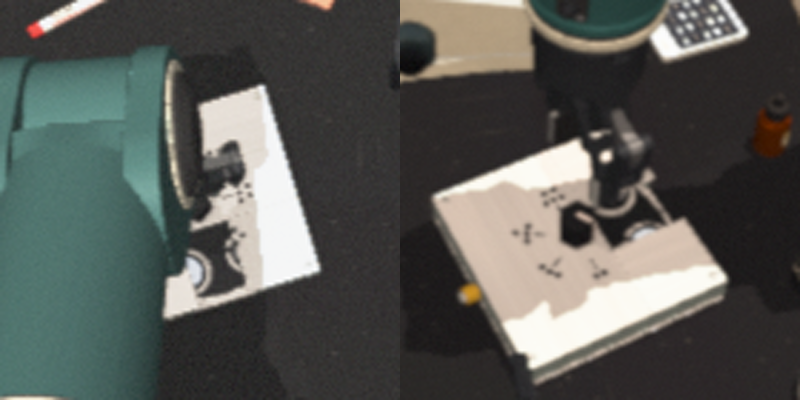

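Request:
move_arm --delta_pos '[[0.035,-0.03,-0.65],[0,0,-0.65],[0,0,-0.65],[0,0,-0.62],[0,0,0]]' --dr '[[0,0,0],[0,0,0],[0,0,0],[0,0,0],[0,0,0]]' --gripper '[0.3,0.3,0.3,0.3,0.3]'

```text
clock: 3.15
tool_pos: [0.5606, 0.1131, 0.0417]
ee_rot: [0.471, -3.104, 0.0]
contact_force: [-0.4, 0.4, 0.3]
opening: 0.653
gripper_force: 0.0
```

Request:
move_arm --delta_pos '[[0,0,0],[0,0,0],[0,0,0],[0,0,0],[0,0,0]]' --dr '[[0,0,0],[0,0,0],[0,0,0],[0,0,0],[0,0,0]]' --gripper '[-0.6,-0.6,-0.6,-0.6,-0.6]' --newtons 20

```text
clock: 3.65
tool_pos: [0.5629, 0.1121, 0.0444]
ee_rot: [-0.469, 3.104, -0.0]
contact_force: [-1.3, -3.0, 5.7]
opening: 0.328
gripper_force: 21.4
```

```bash
python3 - <<'E'
from h import *
s=manip.state();M=R.from_rotvec(s['ee_rot']).as_matrix();print(s['tool_pos'],np.degrees(np.arctan2(M[1,1],M[0,1])),s['qpos'],s['opening']*85,s['contact_force'],s['moment'],s['gripper_force'])
E
```

```text
[0.56285927 0.11210057 0.04440476] 107.18898729807792 [-0.48917855  0.58935498  0.30735527  1.88250766 -0.26122324  0.706732
  1.83984843] 27.916623994976508 [-1.30936551 -2.95579233  5.73898643] [-0.75457563  0.30263584  0.22870231] 21.445222373586148
```

Request:
move_arm --delta_pos '[[0,0,0.1],[0,0,0]]' --dr '[[0,0,-0.03],[0,0,0]]' --gripper '[-0.6,-0.6]'

```text
clock: 3.85
tool_pos: [0.5612, 0.1126, 0.0457]
ee_rot: [0.42, -3.112, -0.0]
contact_force: [-0.1, 0.9, -21.5]
opening: 0.321
gripper_force: 21.6
```

```bash
cat > st.py <<'E'
from h import *
s=manip.state();M=R.from_rotvec(s['ee_rot']).as_matrix();print(s['clock'],s['tool_pos'].round(4),'yaw',np.degrees(np.arctan2(M[1,1],M[0,1])).round(1),'q7',s['qpos'][6].round(2),s['opening']*85,'F',s['contact_force'].round(1),s['moment'].round(2),s['gripper_force'])
E
python3 st.py
```

```text
3.85 [0.5612 0.1126 0.0457] yaw 105.4 q7 1.81 27.322117181463046 F [ -0.1   0.9 -21.5] [ 0.04 -0.19  0.17] 21.623752866871655
```

Request:
move_arm --delta_pos '[[0,0,-0.05],[0,0,0]]' --dr '[[0,0,0],[0,0,0]]' --gripper '[-0.6,-0.6]'

```text
clock: 4.05
tool_pos: [0.5612, 0.1126, 0.0449]
ee_rot: [0.423, -3.111, -0.001]
contact_force: [-14.5, -1.2, 9.8]
opening: 0.322
gripper_force: 25.5
```

```bash
python3 st.py
```

```text
4.05 [0.5612 0.1126 0.0449] yaw 105.5 q7 1.81 27.391509041867764 F [-14.5  -1.2   9.8] [-0.33  2.92 -0.02] 25.46558932866901
```

Request:
move_arm --delta_pos '[[0,0,0],[0,0,0]]' --dr '[[0,0,0],[0,0,0]]' --gripper '[-0.6,-0.6]'

```text
clock: 4.25
tool_pos: [0.5613, 0.1127, 0.0449]
ee_rot: [0.423, -3.111, -0.001]
contact_force: [-11.4, -1.5, 6.7]
opening: 0.318
gripper_force: 25.1
```

```bash
python3 st.py
```

```text
4.25 [0.5613 0.1127 0.0449] yaw 105.5 q7 1.81 27.038018036549897 F [-11.4  -1.5   6.7] [-0.17  2.22  0.02] 25.074888914823532
```

Request:
move_arm --delta_pos '[[-0.03,0,0.01],[0,0,0]]' --dr '[[0,0,0],[0,0,0]]' --gripper '[-0.6,-0.6]'

```text
clock: 4.45
tool_pos: [0.5611, 0.1126, 0.045]
ee_rot: [-0.423, 3.113, 0.0]
contact_force: [-5.9, -0.9, -1.5]
opening: 0.319
gripper_force: 24.2
```

```bash
python3 st.py
```

```text
4.45 [0.5611 0.1126 0.045 ] yaw 105.5 q7 1.81 27.083145165514907 F [-5.9 -0.9 -1.5] [0.02 0.88 0.01] 24.196201795712113
```

Request:
move_arm --delta_pos '[[-0.03,0,0],[0,0,0],[0,0,0],[0,0,0],[0,0,0]]' --dr '[[0,0,-0.05],[0,0,-0.07],[0,0,-0.07],[0,0,-0.07],[0,0,0]]' --gripper '[-0.6,-0.6,-0.6,-0.6,-0.6]'

```text
clock: 4.95
tool_pos: [0.5611, 0.1124, 0.045]
ee_rot: [-0.014, 3.14, -0.0]
contact_force: [1.3, -2.8, -1.8]
opening: 0.321
gripper_force: 24.0
```

```bash
python3 st.py
```

```text
4.95 [0.5611 0.1124 0.045 ] yaw 90.5 q7 1.6 27.262805704056195 F [ 1.3 -2.8 -1.8] [-0.69 -0.11 -0.  ] 24.023793367668986
```

Good. Continue about 45° more, then check.

Request:
move_arm --delta_pos '[[0,0,0],[0,0,0],[0,0,0],[0,0,0],[0,0,0]]' --dr '[[0,0,-0.08],[0,0,-0.08],[0,0,-0.08],[0,0,-0.08],[0,0,-0.08]]' --gripper '[-0.6,-0.6,-0.6,-0.6,-0.6]'

```text
clock: 5.45
tool_pos: [0.561, 0.1119, 0.045]
ee_rot: [0.61, 3.08, -0.0]
contact_force: [2.4, -3.7, -5.6]
opening: 0.32
gripper_force: 23.4
```

```bash
python3 st.py
```

```text
5.45 [0.561  0.1119 0.045 ] yaw 67.6 q7 1.28 27.16601315553796 F [ 2.4 -3.7 -5.6] [-0.92 -0.66  0.22] 23.40521634556353
```

Request:
move_arm --delta_pos '[[0,-0.015,-0.015],[0,0,0],[0,0,0],[0,0,0],[0,0,0]]' --dr '[[0,0,-0.08],[0,0,-0.08],[0,0,-0.08],[0,0,-0.08],[0,0,-0.08]]' --gripper '[-0.6,-0.6,-0.6,-0.6,-0.6]'

```text
clock: 5.95
tool_pos: [0.5608, 0.1115, 0.0449]
ee_rot: [1.21, 2.899, 0.0]
contact_force: [-5.2, -5.1, 8.6]
opening: 0.322
gripper_force: 25.4
```

```bash
python3 st.py
```

```text
5.95 [0.5608 0.1115 0.0449] yaw 44.7 q7 0.95 27.368800992782578 F [-5.2 -5.1  8.6] [-1.08  1.19  0.15] 25.41111946105957
```

Request:
move_arm --delta_pos '[[-0.02,-0.02,0.015],[0,0,0],[0,0,0],[0,0,0],[0,0,0]]' --dr '[[0,0,-0.08],[0,0,-0.08],[0,0,-0.08],[0,0,-0.08],[0,0,-0.08]]' --gripper '[-0.6,-0.6,-0.6,-0.6,-0.6]'

```text
clock: 6.45
tool_pos: [0.5602, 0.1112, 0.045]
ee_rot: [1.761, 2.601, 0.0]
contact_force: [-2.1, -2.8, -1.3]
opening: 0.324
gripper_force: 24.1
```

```bash
python3 st.py
```

```text
6.45 [0.5602 0.1112 0.045 ] yaw 21.8 q7 0.63 27.58153253321394 F [-2.1 -2.8 -1.3] [-0.77  0.21 -0.02] 24.061729526147246
```

Request:
move_arm --delta_pos '[[0,0,0],[0,0,0],[0,0,0],[0,0,0],[0,0,0]]' --dr '[[0,0,-0.05],[0,0,-0.032],[0,0,0],[0,0,0],[0,0,0]]' --gripper '[-0.6,-0.6,-0.6,0.3,0.3]'

```text
clock: 6.95
tool_pos: [0.5599, 0.1118, 0.0448]
ee_rot: [-1.864, -2.529, -0.001]
contact_force: [-0.3, -0.0, 0.1]
opening: 0.64
gripper_force: 0.0
```

Request:
move_arm --delta_pos '[[0,0,0.4],[0,0,0.8],[0,0,1],[0,0,1],[0,0,0.6]]' --dr '[[0,0,0],[0,0,0],[0,0,0],[0,0,0],[0,0,0]]' --gripper '[0.3,0.3,0.3,0.3,0.3]'

```text
clock: 7.45
tool_pos: [0.5604, 0.1114, 0.1616]
ee_rot: [1.865, 2.527, 0.003]
contact_force: [-0.1, -0.6, -0.3]
opening: 0.648
gripper_force: 0.0
```

Request:
move_arm --delta_pos '[[-1,-0.6,0],[-1,-0.7,0],[-1,-0.7,0],[-1,-0.7,0],[-1,-0.7,0]]' --dr '[[0,0,0],[0,0,0],[0,0,0],[0,0,0],[0,0,0]]' --gripper '[0.3,0.3,0.3,0.3,0.3]'

```text
clock: 7.95
tool_pos: [0.4086, 0.0086, 0.1589]
ee_rot: [-1.865, -2.528, -0.001]
contact_force: [1.2, -0.6, 1.4]
opening: 0.649
gripper_force: 0.0
```

```bash
python3 st.py; python3 - <<'E'
from h import *
t=grab('top','top4.png');s=grab('side','side4.png')
y=np.radians(17.05)
o1,o2=(.5626,.1106),(.5613,.1135)
rs=lambda i:cv2.resize(i,(400,400))
im=np.vstack([np.hstack([rs(rect(t,o1,y,.0345,.095,2100)),rs(rect(s,o2,y,.0345,.095,2100))]),np.hstack([cv2.resize(t['color'],(400,250)),cv2.resize(s['color'],(400,250))])[:200]])
cv2.imwrite('pics/rect4.png',im[:600,:800,::-1])
for f,n in((t,'top'),(s,'side')):
    d=f['depth'];v,u=np.mgrid[:400,:640]
    P=np.stack([(u-f['cx'])/foc(f),(v-f['cy'])/foc(f),np.ones_like(u)],-1)*d[...,None]@att(f).T+f['position']
    m=(abs(P[...,2]-.035)<.006)&(abs(P[...,0]-.56)<.15)&(abs(P[...,1]-.105)<.15)&(f['color'].min(-1)>150)
    k=cv2.connectedComponentsWithStats(m.astype(np.uint8));i=1+np.argmax(k[2][1:,4])
    Q=np.array([at_z(f,a,b,.0345)[:2] for a,b in np.argwhere(k[1]==i)[:,::-1]])
    print(n,cv2.minAreaRect((Q*1000).astype(np.float32)))
E
```

```text
7.95 [0.4086 0.0086 0.1589] yaw 17.2 q7 0.45 55.13737154534271 F [ 1.2 -0.6  1.4] [-0.05 -0.01 -0.01] 0.0
top ((560.57177734375, 111.18329620361328), (175.81678771972656, 175.61473083496094), 11.924617767333984)
side ((559.2681884765625, 114.03948974609375), (176.5176544189453, 176.93240356445312), 11.956427574157715)
```

View pics/rect4.png

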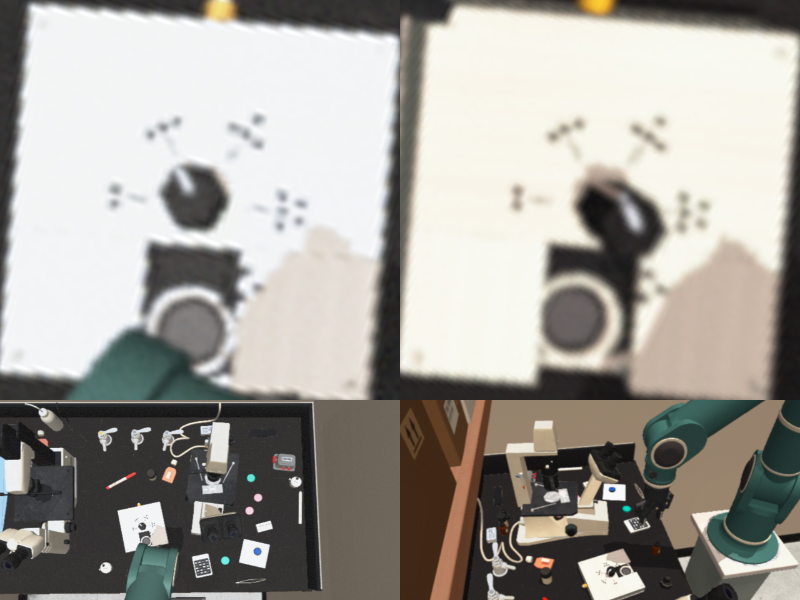

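```bash
python3 - <<'E'
from h import *
c=np.array([.457,-.3625])
for n in('top','side'):
    f=dict(np.load(f'pics/{n}0.png.npz'));d=f['depth'];v,u=np.mgrid[:400,:640]
    P=np.stack([(u-f['cx'])/foc(f),(v-f['cy'])/foc(f),np.ones_like(u)],-1)*d[...,None]@att(f).T+f['position']
    for z0,z1 in((.03,.15),(.15,.27),(.27,.5)):
        m=(d>0)&(P[...,2]>z0)&(P[...,2]<z1);r=np.hypot(*(P[m][:,:2]-c).T);i=r.argmin();print(n,z0,r[i].round(3),P[m][i].round(3))
t=dict(np.load('pics/top0.png.npz'));s=dict(np.load('pics/side0.png.npz'))
print(at_z(t,411.8,241.74,.01),at_z(s,338.93,142.38,.01))
s4=dict(np.load('pics/side4.png.npz'))
for f,q in((t,(411.8,241.74)),):pass
# ring centre at z .023 in side view
o=(.5593,.114);I=rect(s4,o,np.radians(11.95),.023,.095,4000);g=cv2.cvtColor(I,cv2.COLOR_RGB2GRAY)
cv2.imwrite('pics/ring.png',I[380:700,220:560,::-1])
E
```

```text
top 0.03 0.202 [ 0.461 -0.564  0.09 ]
top 0.15 0.116 [ 0.508 -0.258  0.263]
top 0.27 0.12 [ 0.51  -0.255  0.273]
side 0.03 0.175 [ 0.518 -0.198  0.087]
side 0.15 0.187 [ 0.581 -0.223  0.268]
side 0.27 0.13 [ 0.504 -0.242  0.272]
[ 0.4581715  -0.36231579  0.01      ] [ 0.45636284 -0.35916579  0.01      ]
```

Request:
move_arm --delta_pos '[[-0.18,-0.9,0],[-0.18,-0.9,0],[-0.18,-0.9,0],[-0.18,-0.9,0],[-0.18,-0.9,0]]' --dr '[[0,0,-0.128],[0,0,-0.128],[0,0,-0.128],[0,0,-0.128],[0,0,-0.128]]' --gripper '[0.2,0.2,0.2,0.2,0.2]'

```text
clock: 8.55
tool_pos: [0.3829, -0.1265, 0.1593]
ee_rot: [-2.57, -1.807, -0.002]
contact_force: [0.7, 0.5, -0.6]
opening: 0.602
gripper_force: 0.0
```

Request:
move_arm --delta_pos '[[-0.18,-0.9,0],[-0.18,-0.9,0],[0.48,-1,-0.22],[0.48,-1,-0.22],[0.48,-1,-0.22]]' --dr '[[0,0,-0.128],[0,0,-0.128],[0,0,-0.128],[0,0,-0.128],[0,0,-0.128]]' --gripper '[0.2,0.2,0.2,0.2,0.2]'

```text
clock: 9.05
tool_pos: [0.4162, -0.2708, 0.1389]
ee_rot: [-3.007, -0.907, -0.002]
contact_force: [0.7, 1.4, 1.1]
opening: 0.601
gripper_force: 0.0
```

Request:
move_arm --delta_pos '[[0.48,-1,-0.22],[0.48,-1,-0.22],[0.48,-1,-0.22],[0,0,0],[0,0,0]]' --dr '[[0,0,-0.128],[0,0,-0.128],[0,0,-0.124],[0,0,0],[0,0,0]]' --gripper '[0.2,0.2,0.2,0.2,0.2]'

```text
clock: 9.55
tool_pos: [0.4583, -0.36, 0.1191]
ee_rot: [3.124, 0.33, -0.001]
contact_force: [0.1, 0.5, -0.2]
opening: 0.6
gripper_force: 0.0
```

```bash
python3 st.py
```

```text
9.55 [ 0.4583 -0.36    0.1191] yaw -77.9 q7 -0.12 51.01324098917445 F [ 0.1  0.5 -0.2] [0.04 0.03 0.02] 0.0
```

Request:
move_arm --delta_pos '[[-0.04,-0.03,-0.9],[0,0,-0.9],[0,0,-0.8],[0,0,-0.5],[0,0,-0.33]]' --dr '[[0,0,0],[0,0,0],[0,0,0],[0,0,0],[0,0,0]]' --gripper '[-0.05,-0.05,-0.05,-0.05,-0.05]'

```text
clock: 10.05
tool_pos: [0.4574, -0.3597, 0.0158]
ee_rot: [-3.123, -0.331, -0.0]
contact_force: [-0.4, 0.6, 0.6]
opening: 0.478
gripper_force: 0.0
```

Request:
move_arm --delta_pos '[[0,0,0],[0,0,-0.07],[0,0,-0.07],[0,0,-0.07],[0,0,0]]' --dr '[[0,0,0],[0,0,0],[0,0,0],[0,0,0],[0,0,0]]' --gripper '[-0.05,-0.05,-0.05,-0.05,-0.05]'

```text
clock: 10.55
tool_pos: [0.4572, -0.3605, 0.0099]
ee_rot: [-3.124, -0.329, -0.0]
contact_force: [1.0, 0.0, 0.1]
opening: 0.472
gripper_force: 0.0
```

```bash
python3 st.py; python3 - <<'E'
from h import *
t=grab('top','top5.png');f=grab('side','side5.png')
im=np.hstack([cv2.resize(t['color'][190:290,350:450],(400,400),interpolation=2),cv2.resize(f['color'][95:175,300:380],(400,400),interpolation=2)])
cv2.imwrite('pics/c5.png',im[:,:,::-1])
E
```

```text
10.55 [ 0.4572 -0.3605  0.0099] yaw -78.0 q7 -0.02 40.15840992137677 F [1.  0.  0.1] [-0.02 -0.01 -0.02] 0.0
```

View pics/c5.png

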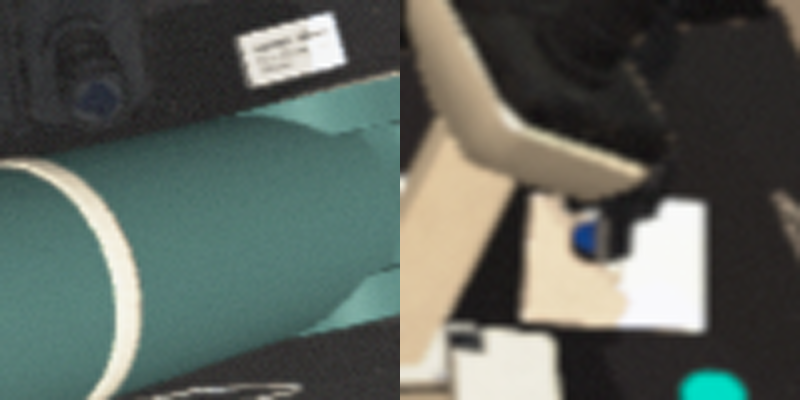

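Request:
move_arm --delta_pos '[[0,0,-0.06],[0,0,-0.05],[0,0,0]]' --dr '[[0,0,0],[0,0,0],[0,0,0]]' --gripper '[-0.05,-0.05,-0.05]'

```text
clock: 10.95
tool_pos: [0.4571, -0.3605, 0.0063]
ee_rot: [-3.124, -0.329, 0.0]
contact_force: [-0.1, -0.5, -0.3]
opening: 0.483
gripper_force: 0.0
```

Request:
move_arm --delta_pos '[[0,0,-0.05],[0,0,0]]' --dr '[[0,0,0],[0,0,0]]' --gripper '[-0.05,-0.05]'

```text
clock: 11.15
tool_pos: [0.4571, -0.3605, 0.0049]
ee_rot: [-3.124, -0.329, 0.0]
contact_force: [-0.3, 1.2, 0.0]
opening: 0.474
gripper_force: 0.0
```

Request:
move_arm --delta_pos '[[0,0,-0.05],[0,0,0]]' --dr '[[0,0,0],[0,0,0]]' --gripper '[-0.05,-0.05]'

```text
clock: 11.35
tool_pos: [0.4571, -0.3604, 0.0034]
ee_rot: [-3.124, -0.329, 0.0]
contact_force: [1.1, 1.0, -0.4]
opening: 0.475
gripper_force: 0.0
```

Request:
move_arm --delta_pos '[[0,0,-0.05],[0,0,0]]' --dr '[[0,0,0],[0,0,0]]' --gripper '[-0.05,-0.05]'

```text
clock: 11.55
tool_pos: [0.4571, -0.3604, 0.0019]
ee_rot: [-3.124, -0.329, 0.0]
contact_force: [-0.3, 0.3, -0.3]
opening: 0.474
gripper_force: 0.0
```

Request:
move_arm --delta_pos '[[0,0,-0.05],[0,0,0]]' --dr '[[0,0,0],[0,0,0]]' --gripper '[-0.05,-0.05]'

```text
clock: 11.75
tool_pos: [0.4572, -0.3606, 0.0006]
ee_rot: [-3.124, -0.329, -0.0]
contact_force: [-1.5, -1.0, 0.3]
opening: 0.474
gripper_force: 0.3
```

Request:
move_arm --delta_pos '[[0,0,-0.03],[0,0,0]]' --dr '[[0,0,0],[0,0,0]]' --gripper '[-0.05,-0.05]'

```text
clock: 11.95
tool_pos: [0.4572, -0.3606, 0.0005]
ee_rot: [-3.124, -0.329, -0.001]
contact_force: [-4.2, 5.0, 20.1]
opening: 0.477
gripper_force: 9.9
```

Request:
move_arm --delta_pos '[[0,0,-0.03],[0,0,0]]' --dr '[[0,0,0],[0,0,0]]' --gripper '[-0.05,-0.05]'

```text
clock: 12.15
tool_pos: [0.4573, -0.3607, 0.0004]
ee_rot: [-3.124, -0.328, -0.002]
contact_force: [-8.4, 11.2, 37.9]
opening: 0.474
gripper_force: 19.0
```

Request:
move_arm --delta_pos '[[0,0,0.245],[0,0,0],[0,0,0],[0,0,0],[0,0,0]]' --dr '[[0,0,0],[0,0,0],[0,0,0],[0,0,0],[0,0,0]]' --gripper '[-0.05,-0.05,-0.6,-0.6,-0.6]' --newtons 20

```text
clock: 12.65
tool_pos: [0.4573, -0.3606, 0.0062]
ee_rot: [-3.124, -0.329, -0.001]
contact_force: [-0.7, 2.2, 11.0]
opening: 0.367
gripper_force: 18.9
```

```bash
python3 st.py
```

```text
12.65 [ 0.4573 -0.3606  0.0062] yaw -78.0 q7 -0.01 31.22564484807813 F [-0.7  2.2 11. ] [ 0.54  0.23 -0.  ] 18.90031099319458
```

Request:
move_arm --delta_pos '[[0,0,0],[0,0,0],[0,0,0],[0,0,0],[0,0,0]]' --dr '[[0,0,0],[0,0,0],[0,0,0],[0,0,0.1],[0,0,0.13]]' --gripper '[-0.05,-0.05,-0.05,-0.05,-0.05]'

```text
clock: 13.15
tool_pos: [0.457, -0.3604, 0.0058]
ee_rot: [-3.064, -0.692, 0.001]
contact_force: [-0.1, -0.4, -0.0]
opening: 0.474
gripper_force: 0.0
```

```bash
python3 st.py
```

```text
13.15 [ 0.457  -0.3604  0.0058] yaw -64.6 q7 0.19 40.325156306343445 F [-0.1 -0.4 -0. ] [-0.02 -0.02  0.03] 0.0
```

Request:
move_arm --delta_pos '[[0,0,0],[0,0,0],[0,0,0],[0,0,0],[0,0,0]]' --dr '[[0,0,0.134],[0,0,0.134],[0,0,0.134],[0,0,0.134],[0,0,0.134]]' --gripper '[-0.05,-0.05,-0.05,-0.05,-0.05]'

```text
clock: 13.65
tool_pos: [0.4571, -0.3605, 0.006]
ee_rot: [-2.666, -1.662, 0.0]
contact_force: [-0.7, -0.5, -0.4]
opening: 0.475
gripper_force: 0.0
```

Request:
move_arm --delta_pos '[[0,0,0],[0,0,0],[0,0,0],[0,0,0],[0,0,0]]' --dr '[[0,0,0.134],[0,0,0.134],[0,0,0.134],[0,0,0.134],[0,0,0.134]]' --gripper '[-0.05,-0.05,-0.05,-0.05,-0.05]'

```text
clock: 14.15
tool_pos: [0.4571, -0.3605, 0.006]
ee_rot: [-1.971, -2.446, 0.0]
contact_force: [-0.6, 0.0, -0.2]
opening: 0.476
gripper_force: 0.0
```

Request:
move_arm --delta_pos '[[0,0,0],[0,0,0],[0,0,0],[0,0,0],[0,0,0]]' --dr '[[0,0,0],[0,0,0],[0,0,0],[0,0,0],[0,0,0]]' --gripper '[-0.05,-0.4,-0.4,-0.4,-0.4]'

```text
clock: 14.65
tool_pos: [0.4571, -0.3606, 0.0062]
ee_rot: [1.983, 2.437, -0.001]
contact_force: [-0.9, 0.4, 6.5]
opening: 0.361
gripper_force: 19.4
```

```bash
python3 st.py
```

```text
14.65 [ 0.4571 -0.3606  0.0062] yaw 11.7 q7 1.29 30.652298402062456 F [-0.9  0.4  6.5] [0.15 0.36 0.02] 19.355856478214264
```

Request:
move_arm --delta_pos '[[0,0,0.1],[0,0,0.4],[0,0,0.8],[0,0,0.9],[0,0,0]]' --dr '[[0,0,0],[0,0,0],[0,0,0],[0,0,0],[0,0,0]]' --gripper '[-0.4,-0.4,-0.4,-0.4,-0.4]'

```text
clock: 15.15
tool_pos: [0.4585, -0.3617, 0.0758]
ee_rot: [1.977, 2.436, 0.001]
contact_force: [0.2, -1.1, -0.7]
opening: 0.364
gripper_force: 19.9
```

```bash
python3 st.py; python3 - <<'E'
from h import *
f=grab('side','side6.png')
im=cv2.resize(f['color'][60:180,290:410],(480,480),interpolation=2)
cv2.imwrite('pics/c6.png',im[:,:,::-1])
E
```

```text
15.15 [ 0.4585 -0.3617  0.0758] yaw 11.9 q7 1.23 30.941217233842444 F [ 0.2 -1.1 -0.7] [-0.05 -0.08  0.03] 19.90143120288849
```

View pics/c6.png

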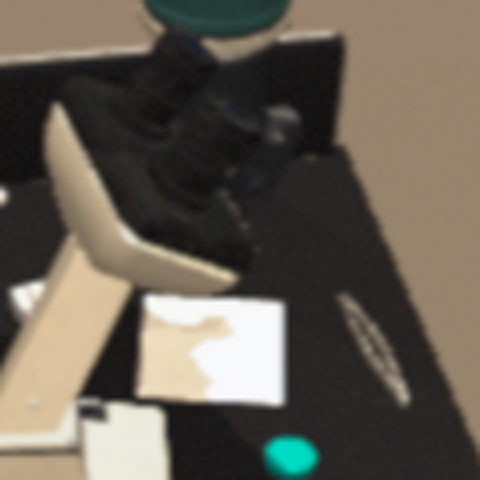

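Request:
move_arm --delta_pos '[[-0.3,0.5,0.5],[-0.48,0.9,0.5],[-0.48,0.95,0.5],[-0.48,1,0.5],[-0.48,1,0.4]]' --dr '[[0,0,0],[0,0,0],[0,0,0],[0,0,0],[0,0,0]]' --gripper '[-0.4,-0.4,-0.4,-0.4,-0.4]'

```text
clock: 15.7
tool_pos: [0.3897, -0.2288, 0.1443]
ee_rot: [-1.979, -2.439, 0.0]
contact_force: [0.1, 0.4, 1.1]
opening: 0.365
gripper_force: 19.9
```

Request:
move_arm --delta_pos '[[-0.48,1,0],[0.1,0.9,0],[0.18,0.9,0],[0.18,0.9,0],[0.18,0.9,0]]' --dr '[[0,0,0],[0,0,0],[0,0,0],[0,0,0],[0,0,0]]' --gripper '[-0.4,-0.4,-0.4,-0.4,-0.4]'

```text
clock: 16.2
tool_pos: [0.3952, -0.0907, 0.144]
ee_rot: [-1.978, -2.44, -0.0]
contact_force: [0.6, -0.3, 0.5]
opening: 0.366
gripper_force: 19.9
```

Request:
move_arm --delta_pos '[[0.2,0.9,0],[0.2,0.9,0],[0.2,0.8,0],[0.2,0.5,0],[0,0,0]]' --dr '[[0,0,0],[0,0,0],[0,0,0],[0,0,0],[0,0,0]]' --gripper '[-0.4,-0.4,-0.4,-0.4,-0.4]'

```text
clock: 16.7
tool_pos: [0.4199, 0.0024, 0.144]
ee_rot: [-1.975, -2.443, 0.0]
contact_force: [0.4, -0.0, -0.0]
opening: 0.365
gripper_force: 19.9
```

```bash
python3 st.py; python3 - <<'E'
from h import *
f=grab('side','side7.png');t=grab('top','top7.png')
p=manip.state()['tool_pos'];u,v=proj(f,p)[0].round().astype(int);print(u,v,proj(t,p))
a=cv2.resize(f['color'][max(v-45,0):v+45,max(u-50,0):u+50],(500,450),interpolation=2)
o=(.5593,.114);I=rect(f,o,np.radians(11.95),.023,.095,4000)[380:700,220:560]
I=cv2.resize(I,(300,282))
im=np.zeros((450,800,3),np.uint8);im[:,:500]=a;im[:282,500:]=I
cv2.imwrite('pics/c7.png',im[:,:,::-1])
E
```

```text
16.7 [0.4199 0.0024 0.144 ] yaw 12.1 q7 0.32 31.045974038994142 F [ 0.4 -0.  -0. ] [0.   0.07 0.02] 19.94307965040207
391 198 [[268.00454766 258.24546931]]
```

View pics/c7.png

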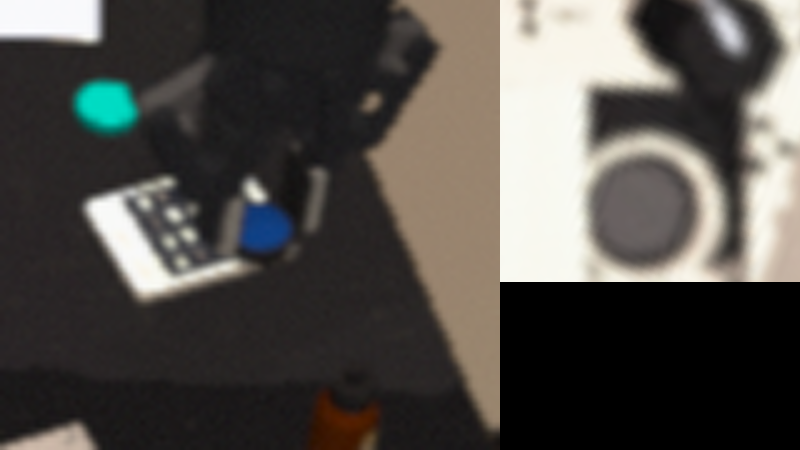

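```bash
python3 - <<'E'
from h import *
f=dict(np.load('pics/side7.png.npz'))
h=cv2.cvtColor(f['color'],cv2.COLOR_RGB2HSV);m=((h[...,0]>105)&(h[...,0]<130)&(h[...,1]>130)&(h[...,2]>60)).astype(np.uint8)
k=cv2.connectedComponentsWithStats(m)
for i in range(1,k[0]):
    if k[2][i,4]>15: c=k[3][i];print('blue',k[2][i],c,at_z(f,*c,.148), dep(f,int(c[0]),int(c[1])))
for n in('side7','side4','top4','top7'):
    g0=dict(np.load(f'pics/{n}.png.npz'));ppm=4000;lim=.034
    seat=np.array([.5012,.1002])+(np.array([-.001,.0014]) if 'side' in n else np.array([.001,-.0014]))
    for z,r0,r1,lab in((.023,.0178,.0212,'ring'),(.019,0,.0165,'floor')):
        I=cv2.cvtColor(rect(g0,seat,np.radians(11.94),z,lim,ppm),cv2.COLOR_RGB2GRAY).astype(np.float32)
        N=I.shape[0];s=int(.023*ppm)*2+1;y,x=np.mgrid[:s,:s]-(s//2);r=np.hypot(x,y)/ppm
        T=np.where((r>.0178)&(r<.0212),1.,np.where((r<.0165),-1,0)).astype(np.float32)
        w=((r<.0165)|((r>.0178)&(r<.0212))).astype(np.float32)
        if z==.023:T=((r>.0178)&(r<.0212)).astype(np.float32)
        S=cv2.matchTemplate(I,T,cv2.TM_CCOEFF_NORMED,mask=w);_,b,_,l=cv2.minMaxLoc(S)
        c=(N-1)/2;dx=-(l[1]+s//2-c)/ppm;dy=-(l[0]+s//2-c)/ppm;print(n,lab,b,'offset in unit xy mm',dx*1e3,dy*1e3)
E
```

```text
blue [389 194  11   9  79] [393.72151899 198.07594937] [0.41557345 0.00381532 0.148     ] [0.41757263 0.00453288 0.14931318]
side7 ring 0.9427105784416199 offset in unit xy mm -0.125 -0.875
side7 floor 0.9465026259422302 offset in unit xy mm -1.625 -3.125
side4 ring 0.9424554109573364 offset in unit xy mm -0.125 -0.875
side4 floor 0.9462490677833557 offset in unit xy mm -1.625 -3.125
top4 ring 0.5747950077056885 offset in unit xy mm -0.375 -0.625
top4 floor 0.5781716108322144 offset in unit xy mm -0.125 -0.125
top7 ring 0.571245551109314 offset in unit xy mm -1.375 -0.375
top7 floor 0.5716004371643066 offset in unit xy mm -0.875 0.125
```

Request:
move_arm --delta_pos '[[0.542,0.647,-0.36],[0.542,0.647,-0.36],[0.542,0.647,-0.36],[0.542,0.647,-0.36],[0.542,0.647,-0.36]]' --dr '[[0,0,0],[0,0,0],[0,0,0],[0,0,0],[0,0,0]]' --gripper '[-0.4,-0.4,-0.4,-0.4,-0.4]'

```text
clock: 17.3
tool_pos: [0.5013, 0.0973, 0.0896]
ee_rot: [1.98, 2.439, -0.001]
contact_force: [0.7, 0.0, 0.6]
opening: 0.365
gripper_force: 19.9
```

Request:
move_arm --delta_pos '[[0,0,0],[0,0,0],[0,0,-0.5],[0,0,-0.5],[0,0,0]]' --dr '[[0,0,0],[0,0,0],[0,0,0],[0,0,0],[0,0,0]]' --gripper '[-0.4,-0.4,-0.4,-0.4,-0.4]'

```text
clock: 17.8
tool_pos: [0.4993, 0.0972, 0.0581]
ee_rot: [-1.978, -2.439, 0.004]
contact_force: [-0.3, 0.2, 0.4]
opening: 0.364
gripper_force: 20.0
```

```bash
python3 st.py
```

```text
17.8 [0.4993 0.0972 0.0581] yaw 11.9 q7 0.31 30.913217982641946 F [-0.3  0.2  0.4] [-0.   -0.01 -0.  ] 19.962819814682007
```

Request:
move_arm --delta_pos '[[0.05,0.077,0],[0,0,-0.4],[0,0,-0.2],[0,0,0],[0,0,0]]' --dr '[[0,0,0],[0,0,0],[0,0,0],[0,0,0],[0,0,0]]' --gripper '[-0.4,-0.4,-0.4,-0.4,-0.4]'

```text
clock: 18.3
tool_pos: [0.5021, 0.1002, 0.042]
ee_rot: [-1.978, -2.441, 0.001]
contact_force: [-0.3, 0.1, 0.2]
opening: 0.365
gripper_force: 20.0
```

```bash
python3 st.py
```

```text
18.3 [0.5021 0.1002 0.042 ] yaw 12.0 q7 0.33 31.020879098481924 F [-0.3  0.1  0.2] [-0.05  0.03  0.03] 19.96286630630493
```

Request:
move_arm --delta_pos '[[-0.03,-0.023,-0.2],[0,0,-0.17],[0,0,0],[0,0,0]]' --dr '[[0,0,0],[0,0,0],[0,0,0],[0,0,0]]' --gripper '[-0.4,-0.4,-0.4,-0.4]'

```text
clock: 18.7
tool_pos: [0.5012, 0.0996, 0.0309]
ee_rot: [-1.978, -2.441, 0.001]
contact_force: [0.6, -0.2, 0.8]
opening: 0.366
gripper_force: 20.0
```

```bash
python3 st.py
```

```text
18.7 [0.5012 0.0996 0.0309] yaw 12.0 q7 0.34 31.111979539242764 F [ 0.6 -0.2  0.8] [-0.02 -0.02  0.01] 19.962648153305054
```

Now down in small steps: rim at TCP ≈ 27 mm, floor at ≈ 23 mm.

Request:
move_arm --delta_pos '[[0,0,-0.06],[0,0,-0.05],[0,0,0]]' --dr '[[0,0,0],[0,0,0],[0,0,0]]' --gripper '[-0.4,-0.4,-0.4]'

```text
clock: 19.0
tool_pos: [0.5012, 0.0997, 0.0276]
ee_rot: [-1.978, -2.441, 0.0]
contact_force: [0.3, 0.5, 0.2]
opening: 0.364
gripper_force: 20.0
```

Request:
move_arm --delta_pos '[[0,0,-0.02],[0,0,-0.02],[0,0,0]]' --dr '[[0,0,0],[0,0,0],[0,0,0]]' --gripper '[-0.4,-0.4,-0.4]'

```text
clock: 19.3
tool_pos: [0.5013, 0.0996, 0.0265]
ee_rot: [-1.978, -2.441, 0.0]
contact_force: [-0.6, -0.3, -0.2]
opening: 0.364
gripper_force: 20.0
```

Request:
move_arm --delta_pos '[[0,0,-0.02],[0,0,-0.01],[0,0,0]]' --dr '[[0,0,0],[0,0,0],[0,0,0]]' --gripper '[-0.4,-0.4,-0.4]'

```text
clock: 19.6
tool_pos: [0.5012, 0.0996, 0.0255]
ee_rot: [-1.978, -2.441, 0.0]
contact_force: [-0.1, 0.0, -0.4]
opening: 0.367
gripper_force: 20.0
```

```bash
python3 st.py
```

```text
19.6 [0.5012 0.0996 0.0255] yaw 12.0 q7 0.35 31.189612734368012 F [-0.1  0.  -0.4] [-0.06  0.02 -0.07] 19.962666928768158
```

Underside about 1.5 mm below the rim, no force: it has entered. Continue.

Request:
move_arm --delta_pos '[[0,0,-0.02],[0,0,-0.02],[0,0,0]]' --dr '[[0,0,0],[0,0,0],[0,0,0]]' --gripper '[-0.4,-0.4,-0.4]'

```text
clock: 19.9
tool_pos: [0.5012, 0.0996, 0.0243]
ee_rot: [-1.978, -2.441, 0.0]
contact_force: [0.6, 0.1, -0.2]
opening: 0.364
gripper_force: 20.0
```

```bash
python3 st.py
```

```text
19.9 [0.5012 0.0996 0.0243] yaw 12.0 q7 0.35 30.918493690478133 F [ 0.6  0.1 -0.2] [-0.   -0.01  0.01] 19.962775111198425
```

Request:
move_arm --delta_pos '[[0,0,-0.02],[0,0,0]]' --dr '[[0,0,0],[0,0,0]]' --gripper '[-0.4,-0.4]'

```text
clock: 20.1
tool_pos: [0.5012, 0.0996, 0.0238]
ee_rot: [-1.978, -2.441, 0.0]
contact_force: [0.8, 0.5, -1.2]
opening: 0.364
gripper_force: 20.0
```

Request:
move_arm --delta_pos '[[0,0,-0.015],[0,0,0]]' --dr '[[0,0,0],[0,0,0]]' --gripper '[-0.4,-0.4]'

```text
clock: 20.3
tool_pos: [0.5012, 0.0997, 0.0233]
ee_rot: [-1.978, -2.441, 0.0]
contact_force: [0.5, 0.1, 0.1]
opening: 0.363
gripper_force: 20.0
```

Request:
move_arm --delta_pos '[[0,0,-0.013],[0,0,0]]' --dr '[[0,0,0],[0,0,0]]' --gripper '[-0.4,-0.4]'

```text
clock: 20.5
tool_pos: [0.5013, 0.0996, 0.0231]
ee_rot: [-1.978, -2.441, -0.0]
contact_force: [-2.4, -0.7, 5.5]
opening: 0.359
gripper_force: 20.4
```

Request:
move_arm --delta_pos '[[0,0,-0.01],[0,0,0]]' --dr '[[0,0,0],[0,0,0]]' --gripper '[-0.4,-0.4]'

```text
clock: 20.7
tool_pos: [0.5013, 0.0996, 0.023]
ee_rot: [-1.978, -2.441, -0.0]
contact_force: [-2.1, -1.1, 10.1]
opening: 0.362
gripper_force: 20.9
```

Request:
move_arm --delta_pos '[[0,0,0.012],[0,0,0],[0,0,0],[0,0,0],[0,0,0]]' --dr '[[0,0,0],[0,0,0],[0,0,0],[0,0,0],[0,0,0]]' --gripper '[-0.4,-0.02,-0.02,-0.02,-0.02]'

```text
clock: 21.2
tool_pos: [0.5012, 0.0996, 0.023]
ee_rot: [-1.978, -2.441, 0.0]
contact_force: [-0.3, -0.7, -0.1]
opening: 0.491
gripper_force: 0.0
```

Request:
move_arm --delta_pos '[[0,0,0.15],[0,0,0.4],[0,0,0.8],[0,0,1],[0,0,1]]' --dr '[[0,0,0],[0,0,0],[0,0,0],[0,0,0],[0,0,0]]' --gripper '[-0.02,-0.02,-0.02,-0.02,-0.02]'

```text
clock: 21.7
tool_pos: [0.5011, 0.0994, 0.1254]
ee_rot: [1.978, 2.441, -0.0]
contact_force: [-0.0, 0.8, 0.9]
opening: 0.488
gripper_force: 0.0
```

Request:
move_arm --delta_pos '[[-1,-0.7,0],[-1,-0.9,0],[-1,-0.9,0],[-0.5,-0.9,0],[0,-0.9,0]]' --dr '[[0,0,0],[0,0,0],[0,0,0],[0,0,0],[0,0,0]]' --gripper '[-0.02,-0.02,-0.02,-0.02,-0.02]'

```text
clock: 22.2
tool_pos: [0.3944, -0.0299, 0.1242]
ee_rot: [-1.976, -2.44, -0.002]
contact_force: [0.7, 1.6, 0.7]
opening: 0.496
gripper_force: 0.0
```

```bash
python3 st.py; python3 - <<'E'
from h import *
t=grab('top','top8.png');s=grab('side','side8.png')
y=np.radians(11.94);rs=lambda i:cv2.resize(i,(400,400))
im=np.hstack([rs(rect(t,(.5009,.1118),y,.027,.095,2100)) if 0 else rs(rect(t,(.5609,.1112),y,.027,.095,2100)),rs(rect(s,(.5589,.114),y,.027,.095,2100))])
cv2.imwrite('pics/c8.png',im[:,:,::-1])
for f,n in((t,'top'),(s,'side')):
    h=cv2.cvtColor(f['color'],cv2.COLOR_RGB2HSV);m=((h[...,0]>105)&(h[...,0]<130)&(h[...,1]>130)&(h[...,2]>60)).astype(np.uint8)
    k=cv2.connectedComponentsWithStats(m)
    for i in range(1,k[0]):
        if k[2][i,4]>15: c=k[3][i];print(n,k[2][i],c,at_z(f,*c,.027),dep(f,int(c[0]),int(c[1])))
    d=f['depth'];v,u=np.mgrid[:400,:640]
    P=np.stack([(u-f['cx'])/foc(f),(v-f['cy'])/foc(f),np.ones_like(u)],-1)*d[...,None]@att(f).T+f['position']
    m=(abs(P[...,2]-.035)<.006)&(abs(P[...,0]-.56)<.15)&(abs(P[...,1]-.105)<.15)&(f['color'].min(-1)>150)
    k=cv2.connectedComponentsWithStats(m.astype(np.uint8));i=1+np.argmax(k[2][1:,4])
    Q=np.array([at_z(f,a,b,.0345)[:2] for a,b in np.argwhere(k[1]==i)[:,::-1]])
    print(n,cv2.minAreaRect((Q*1000).astype(np.float32)))
E
```

```text
22.2 [ 0.3944 -0.0299  0.1242] yaw 12.0 q7 0.42 42.17346945578974 F [0.7 1.6 0.7] [-0.03 -0.04  0.04] 0.0
top [228 221  11  10  90] [233.37777778 225.5       ] [0.50236729 0.09787104 0.027     ] [0.50360585 0.09873086 0.02779504]
top ((560.59765625, 111.06082153320312), (175.81678771972656, 175.86505126953125), 11.924617767333984)
side [356 267  12  11 107] [361.57943925 272.20560748] [0.50044639 0.10092155 0.027     ] [0.50207045 0.10156416 0.02906099]
side ((559.280029296875, 114.0206298828125), (176.41033935546875, 177.09019470214844), 12.033066749572754)
```

View pics/c8.png

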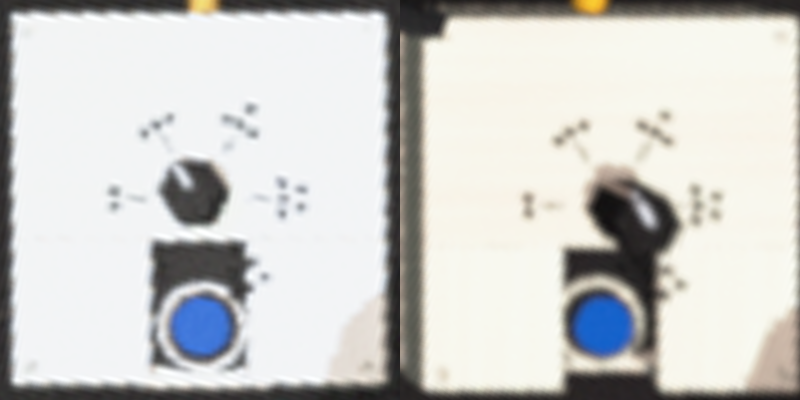

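The final picture shows the blue filter centred in its ring in the notch (top view at pixel 201,326; side view at 602,325). The knob line points at the three dots.

```bash
python3 -c "
from station import manip
print(manip.sign_off())"
```

```text
the job is handed in; nothing more can be done
None
```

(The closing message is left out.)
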